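# Specimen pots from the drop-off stack into the courier tray

### The arm

A 6-joint arm with a two-finger parallel gripper is mounted at the origin on a cart in front of the work surface, level with it; the furniture and walls round the work are solid. World frame = base frame: x ahead of the robot, y to its left, z up, the work surface at z = 0. Lengths are in mm, angles in degrees, forces in N, time in s.
With the tool pointing down it reaches from about 350 to 875 mm from the base axis. Payload 4.2 kg.
Tool frame: the origin (TCP) lies at the very end of the fingers, on their centre line; the grasp point (between the pads) lies 19 mm behind it; z points along the fingers, y is the line along which they close (so a half turn about z gives the same grasp; the last joint's range is limited). The gripper opens to 87 mm and grips with 3 to 60 N. Pads are 19 mm wide; open, the fingers measure 117 mm over their backs; the gripper's body (75 mm by 190 mm) begins 51 mm behind the grasp point.
Start: joints at [-51.589, 22.042, 0.453, 0, -68.411, -14.817], TCP at [250.175, -572.723, 198.05] pointing down, gripper open.
Joint ranges: [-179.83, 179.83], [-69.29, 118.12], [-61.27, 80.66], [-181.25, 117.63], [-171.15, -9.14], [-177.46, 177.46]. Speed limits (degrees/s): [159.86, 159.86, 180, 180, 180, 180].

### API

Orientations are given as a 3x3 rotation matrix whose columns are the frame's x, y, z axes.
In Python, from bench import status, viewer, workorder gives the robot as it stands. The module is installed in compiled form; this text tells all that it offers.
- The arm moves only by the shell command python3 -m creep 'ROWS' [OPENING] [FORCE]. ROWS is JSON, one flat list of numbers, 4 for each row, row after row: the shift along the tool's x, y, z in cm, then the turn about the tool's z in degrees. A call has 1 to 20 rows; each row is the pose to reach, as a shift and turn from the pose commanded when the call began, along the tool's axes at that moment; what a row does not reach only later rows make up. A row lasts 1/10 s, in which the tool goes at most 50 mm and 8.59 degrees, less where a joint would pass 70% of its speed; a pose out of reach is approached as far as the arm can. A call with a gripper value outside its range is refused whole. OPENING is the gripper command: -1 is fully open, 1 is shut, values between are in proportion, set as the call begins (- or left out, the last holds). The fingers move at their own pace and stop on an object; FORCE is the grip in N (left out, the last holds). Time passes only in rows, so rows that repeat a pose let the fingers close. It gives the time, the measured TCP pose, the force, the opening and the grip force at its end, in the units of the state.
- status.state(): the state, without advancing time (a new reading comes with each control period).
- viewer.snapshot(name): name is "scene" or "top" or "wrist"; returns (picture, depth): 384x512x3 uint8, blue, green, red; 384x512 float32, mm along the optical axis (not along the pixel's ray), 0 where there is no reading.
- viewer.camera_info(name): a dict with "camera_matrix" (3x3 intrinsics, pixels), "k1" (the pictures are not rectified: a ray, as slopes to the right and down, at radius r is drawn at 1 + k1 r^2 times it, then the intrinsics apply), "rvec" (rotation vector, rad) and "tvec" (3), from world to camera coordinates, as OpenCV has them; the wrist camera has in their place "tool_from_camera" (4x4, takes a point from camera to tool coordinates, whose origin is the TCP and whose axes are the flange's). Camera axes: x right, y down, z forward; pixel columns grow to the right and rows downward; lengths in mm; the calibration is good to about 2 mm. A picture is of the moment at which its call begins: read the wrist's pose just before it. camera_info takes no time and is no camera call.
- workorder.close_job(): hands the job in; it is judged then, once.
The state is a dict: "time_s": time; "q": joint angles; "dq": joint speeds; "joint_torque": joint torques, N m; "ee_pos": TCP position; "eef_rot": TCP orientation; "force": force on the tool from outside, world axes, zero at the start; "torque": the same for the moment, N m; "finger_gap": finger opening in mm; "finger_force": force on a finger pad.
Only numpy, scipy, OpenCV 4.12 (cv2) and the standard library are available. Lean on these libraries where they do the work, as an engineer would, in place of code of your own. Each camera call takes 0.05 s, during which the arm holds its last target. There are 200 camera calls.

### The job

Specimen pots handed in at the desk have been stacked up on the steel drop-off tray and the courier is due. Take the stacks down and stand each pot upright and fully home in the holder of the courier tray whose well is made for its width: the widest pot in the widest well, and so on down to the narrowest. Keep every pot upright all the way and let none fall over.

Things in the scene. Friction and masses are not known exactly. Their poses are not given: they have to be found in the camera images.
- pot_66: The largest of five white screw-capped specimen pots, each 46 mm high: ribbed cap (top 14 mm) 66 mm across, labelled body 62 mm across, about 96 g; flat above and below. Origin: centre of the underside; z up. At the start all stand upright in two stacks (three pots and two, 130 mm apart) on a steel tray with a 12 mm rim.
- pot_58: The second largest of five white screw-capped specimen pots, each 46 mm high: ribbed cap (top 14 mm) 58 mm across, labelled body 54 mm across, about 88 g; flat above and below. Origin: centre of the underside; z up. At the start all stand upright in two stacks (three pots and two, 130 mm apart) on a steel tray with a 12 mm rim.
- pot_50: The middle-sized of five white screw-capped specimen pots, each 46 mm high: ribbed cap (top 14 mm) 50 mm across, labelled body 46 mm across, about 80 g; flat above and below. Origin: centre of the underside; z up. At the start all stand upright in two stacks (three pots and two, 130 mm apart) on a steel tray with a 12 mm rim.
- pot_42: The second smallest of five white screw-capped specimen pots, each 46 mm high: ribbed cap (top 14 mm) 42 mm across, labelled body 38 mm across, about 72 g; flat above and below. Origin: centre of the underside; z up. At the start all stand upright in two stacks (three pots and two, 130 mm apart) on a steel tray with a 12 mm rim.
- pot_34: The smallest of five white screw-capped specimen pots, each 46 mm high: ribbed cap (top 14 mm) 34 mm across, labelled body 30 mm across, about 64 g; flat above and below. Origin: centre of the underside; z up. At the start all stand upright in two stacks (three pots and two, 130 mm apart) on a steel tray with a 12 mm rim.
- holder_66: Fixed dark grey block, 86 x 86 x 30 mm, with the largest round well: 68 mm across, 18 mm deep, mouth bevelled 5 mm; for pot_66. Origin: centre of its underside on the well axis; z up; x and y along its sides; well floor at z 12 mm, block top at 30 mm. Five such blocks and a white coolant brick fill, in any order, the 2 x 3 bays (88 mm pitch) of the low grey courier tray.
- holder_58: Fixed dark grey block, 86 x 86 x 30 mm, with the second largest round well: 60 mm across, 18 mm deep, mouth bevelled 5 mm; for pot_58. Origin: centre of its underside on the well axis; z up; x and y along its sides; well floor at z 12 mm, block top at 30 mm. Five such blocks and a white coolant brick fill, in any order, the 2 x 3 bays (88 mm pitch) of the low grey courier tray.
- holder_50: Fixed dark grey block, 86 x 86 x 30 mm, with the middle-sized round well: 52 mm across, 18 mm deep, mouth bevelled 5 mm; for pot_50. Origin: centre of its underside on the well axis; z up; x and y along its sides; well floor at z 12 mm, block top at 30 mm. Five such blocks and a white coolant brick fill, in any order, the 2 x 3 bays (88 mm pitch) of the low grey courier tray.
- holder_42: Fixed dark grey block, 86 x 86 x 30 mm, with the second smallest round well: 44 mm across, 18 mm deep, mouth bevelled 5 mm; for pot_42. Origin: centre of its underside on the well axis; z up; x and y along its sides; well floor at z 12 mm, block top at 30 mm. Five such blocks and a white coolant brick fill, in any order, the 2 x 3 bays (88 mm pitch) of the low grey courier tray.
- holder_34: Fixed dark grey block, 86 x 86 x 30 mm, with the smallest round well: 36 mm across, 18 mm deep, mouth bevelled 5 mm; for pot_34. Origin: centre of its underside on the well axis; z up; x and y along its sides; well floor at z 12 mm, block top at 30 mm. Five such blocks and a white coolant brick fill, in any order, the 2 x 3 bays (88 mm pitch) of the low grey courier tray.
Things that resemble listed ones, but are neither listed nor needed, are in the scene too. Leave any pink look-alike of the pot_50 alone.

How it is judged:
By the outcome, as a careful person would: the job done as asked, in the order asked, and still so for the second after the job is handed in, with the robot touching nothing.
It also fails if it takes over 128 s, if anything falls off the work surface, if the arm or the gripper's body presses on something with over 40 N, if the wrist force passes 120 N, or if a joint passes its speed limit or range.

## Working session

There is one attempt and no reset: what is moved stays moved. The work goes in short steps, Python scripts to look and compute and a shell command to move; the robot and the scene stay as the last step left them, time stands still between calls to the robot, and variables do not carry over. Pictures are saved under pics/ and viewed, at most 14 in all, crops included, and the job is handed in when it is done.

```bash
mkdir -p pics
cat > h.py <<'E'
import numpy as np, cv2
from bench import status, viewer
def snap(n,f):
    s=status.state(); im,d=viewer.snapshot(n); cv2.imwrite('pics/'+f+'.png',im); np.save('pics/'+f+'.npy',d); np.savez('pics/'+f+'_s.npz',p=s['ee_pos'],R=s['eef_rot']); return im,d
def cam(n,f=None):
    c=viewer.camera_info(n); K=np.array(c['camera_matrix'],float)
    if n=='wrist':
        s=np.load('pics/'+f+'_s.npz'); T=np.array(c['tool_from_camera']); R=s['R']@T[:3,:3]; o=s['R']@T[:3,3]+s['p']
    else:
        Rc=cv2.Rodrigues(np.array(c['rvec'],float))[0]; R=Rc.T; o=-R@np.array(c['tvec'],float).ravel()
    return K,np.array([c['k1'],0,0,0,0.]),R,o
def rays(px,C):
    K,k,R,o=C; u=cv2.undistortPoints(np.array(px,float).reshape(-1,1,2),K,k).reshape(-1,2)
    return np.c_[u,np.ones(len(u))]
def onz(px,z,C):
    d=rays(px,C)@C[2].T; o=C[3]; return o+d*((z-o[2])/d[:,2])[:,None]
def bydepth(px,d,C):
    r=rays(px,C); return C[3]+(r*np.array([d[int(round(v)),int(round(u))] for u,v in np.array(px,float).reshape(-1,2)])[:,None])@C[2].T
def cloud(d,C):
    v,u=np.mgrid[:384,:512]; r=rays(np.stack([u,v],-1).reshape(-1,2),C); return (C[3]+(r*d.reshape(-1,1))@C[2].T).reshape(384,512,3)
E
python3 - <<'E'
from h import *
for n in('top','scene'):
    snap(n,n+'0'); c=cam(n); print(n,c[0].round(1).tolist(),c[1][0],c[3].round())
snap('wrist','w0')
s=status.state();print(s['time_s'],np.array(s['eef_rot']).round(3).tolist(),s['finger_gap'],s['force'])
E
```

```text
top [[491.5, 0.0, 258.9], [0.0, 491.5, 184.2], [0.0, 0.0, 1.0]] -0.12004454632452781 [ 246.   40. 1485.]
scene [[377.8, 0.0, 256.7], [0.0, 377.8, 187.8], [0.0, 0.0, 1.0]] 0.01237440807139775 [-137.  599.  485.]
0.15 [[-0.916, -0.4, -0.001], [-0.4, 0.916, 0.001], [0.0, 0.002, -1.0]] 87.04653439343123 [0.46053635 0.06808124 0.36889186]
```

View pics/top0.png

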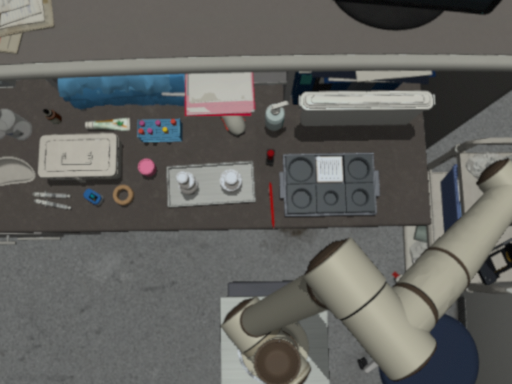

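View pics/scene0.png

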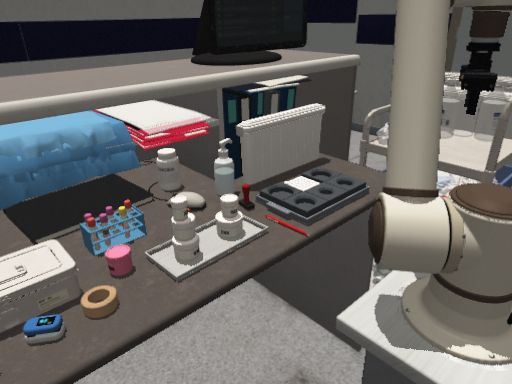

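The top view shows the steel tray with stacks at about (185,182) and (232,181), and the courier tray at (330,184) with wells at (301,167), (358,167), (301,198), (331,198), (358,198) and the white brick at (330,168). The pink look-alike is at (147,166). The scene view shows a 3-stack at (183,230) and a 2-stack at (229,215).

Run:
```python
from h import *
C=cam('top'); d=np.load('pics/top0.npy'); P=cloud(d,C); im=cv2.imread('pics/top0.png')
print(C[2].round(2).tolist())
for n,px in dict(base=(430,350),wellsBL=(301,198),stL=(185,182),stR=(232,181),pink=(147,166),tray=(205,190),table=(140,215),soap=(275,115),binder=(366,100),blockTop=(316,184)).items(): print(n,P[px[1],px[0]].round())
# stack clusters: height slices
for (x0,x1,y0,y1) in((160,209,160,208),(209,256,160,208)):
    Q=P[y0:y1,x0:x1].reshape(-1,3)
    for z in(46,92,138):
        m=abs(Q[:,2]-z)<7
        q=Q[m]
        if len(q)>4:
            c,r=cv2.minEnclosingCircle(q[:,:2].astype(np.float32)); print(z,len(q),np.array(c).round(1),round(r,1),q[:,2].mean().round(1))
crop=cv2.resize(im[140:220,155:385],None,fx=3.4,fy=3.4,interpolation=cv2.INTER_CUBIC); cv2.imwrite('pics/c1.png',crop)
# tray floor depth around wells
for u,v in((301,167),(358,167),(301,198),(331,198),(358,198),(330,168)):
    print((u,v),P[v,u].round(1))
```

```text
[[-0.02, -0.99, 0.16], [-1.0, 0.02, -0.0], [-0.0, -0.16, -0.99]]
base [ 107. -218.  724.]
wellsBL [438. -88.  15.]
stL [473. 244. 136.]
stR [480. 115.  97.]
pink [540. 373.  45.]
tray [469. 203.   5.]
table [397. 404.  -4.]
soap [670. -13. 109.]
binder [ 683. -261.  197.]
blockTop [ 477. -133.   31.]
46 81 [479.5 249.8] 27.8 47.7
92 102 [486.3 247.5] 24.9 93.5
138 112 [486.2 252.3] 17.2 139.5
46 183 [491.4 123.5] 33.4 47.5
92 156 [492.4 119.7] 20.8 93.8
(301, 167) [532.7 -91.2  17. ]
(358, 167) [ 531.3 -267.8    7.9]
(301, 198) [437.9 -88.3  14.7]
(331, 198) [ 436.8 -180.     9.2]
(358, 198) [ 434.3 -261.4   15.2]
(330, 168) [ 526.1 -178.2   26.7]
```

View pics/c1.png

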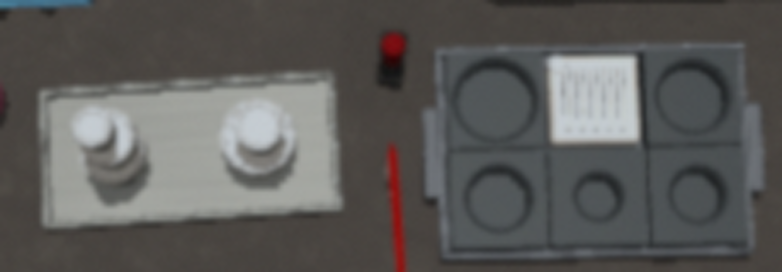

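```bash
python3 -m creep '[-2,1.5,-4,-6,-6,4,-7,-14,-10,7,-10,-22,-14,10,-13,-30,-18,13,-16,-38,-22,16,-18,-46,-26,19,-20,-54,-30,22,-20,-60,-34,25,-20,-66.4,-37.3,26.8,-20,-66.4,-37.3,26.8,-20,-66.4,-37.3,26.8,-20,-66.4,-37.3,26.8,-20,-66.4,-37.3,26.8,-20,-66.4]' -1 10
python3 - <<'E'
from h import *
snap('wrist','w1'); s=status.state(); print(s['q'],s['ee_pos'],np.array(s['eef_rot']).round(3).tolist()); print(np.array(viewer.camera_info('wrist')['tool_from_camera']).round(2).tolist(), viewer.camera_info('wrist')['camera_matrix'])
E
```

```text
time_s: 1.55
ee_pos: [484.2, -178.5, 398.0]
eef_rot: [[-0.001, -1.0, -0.0], [-1.0, 0.001, -0.0], [0.0, 0.0, -1.0]]
force: [-0.2, -0.7, -0.9]
finger_gap: 87.2
finger_force: 0.0
[-2.22106406e+00  7.01466708e+00  8.07210773e+00  5.61629331e-03
 -9.10624035e+01  2.12794252e+00] [ 484.12376066 -178.72900813  398.10956697] [[-0.002, -1.0, -0.0], [-1.0, 0.002, -0.0], [0.0, 0.0, -1.0]]
[[-0.0, -0.96, -0.29, 80.74], [1.0, -0.0, -0.0, 0.63], [0.0, -0.29, 0.96, -187.26], [0.0, 0.0, 0.0, 1.0]] [[329.75867152   0.         257.8096459 ]
 [  0.         329.75867152 192.83792984]
 [  0.           0.           1.        ]]
```

View pics/w1.png

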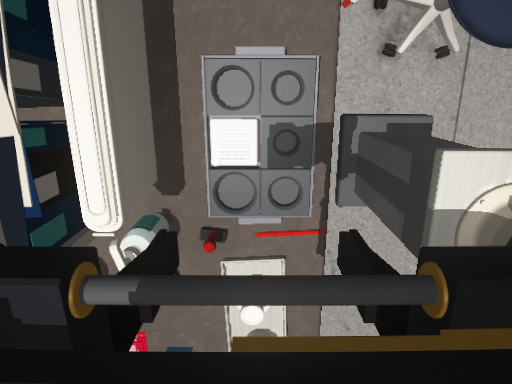

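The wrist view shows the wells at (234,87), (288,87), (286,140), (236,190) and (285,191), with the coolant brick at (234,141). The steel tray with the two-pot stack is at (252,310), partly hidden by the gripper.

```bash
cat >> h.py <<'E'
def circ(p):
    A=np.c_[2*p,np.ones(len(p))]; s=np.linalg.lstsq(A,(p**2).sum(1),rcond=None)[0]; return s[:2],np.sqrt(s[2]+s[:2]@s[:2])
E
python3 - <<'E'
from h import *
C=cam('wrist','w1'); d=np.load('pics/w1.npy'); P=cloud(d,C); im=cv2.imread('pics/w1.png')
reg=P[50:220,200:325]; z=reg[...,2]; h,e=np.histogram(z,bins=np.arange(-5,45,2)); print(list(zip(e,h)))
top=np.median(z[(z>26)&(z<36)]); print('top',top)
g=cv2.cvtColor(im,cv2.COLOR_BGR2GRAY)
cs=[]
for u,v in((234,87),(288,87),(286,140),(236,190),(285,191)):
    # bevel edge: for each radial direction (in pixel space) strongest gradient + depth drop
    w=P[v-32:v+33,u-32:u+33]; 
    c0=onz([(u,v)],top,C)[0][:2]
    # radial height profile
    dd=np.linalg.norm(w[...,:2]-c0,axis=2); m=(abs(w[...,2]-top)<1.2)&(dd<43)
    hole=((w[...,2]<top-2.2)&(dd<43)).astype(np.uint8)
    k,lab,st,ce=cv2.connectedComponentsWithStats(hole); j=1+np.argmax(st[1:,4])
    ct=max(cv2.findContours((lab==j).astype(np.uint8),cv2.RETR_EXTERNAL,cv2.CHAIN_APPROX_NONE)[0],key=len).reshape(-1,2)+[u-32,v-32]
    q=onz(ct,top,C)[:,:2]; c,r=circ(q); cs.append(c); print((u,v),c.round(1),r.round(1),'std',np.std(np.linalg.norm(q-c,axis=1)).round(2), 'floor',np.median(w[...,2][(dd<12)]).round(1))
E
```

```text
[(np.int64(-5), np.int64(0)), (np.int64(-3), np.int64(242)), (np.int64(-1), np.int64(1790)), (np.int64(1), np.int64(803)), (np.int64(3), np.int64(159)), (np.int64(5), np.int64(299)), (np.int64(7), np.int64(54)), (np.int64(9), np.int64(14)), (np.int64(11), np.int64(40)), (np.int64(13), np.int64(172)), (np.int64(15), np.int64(1080)), (np.int64(17), np.int64(2501)), (np.int64(19), np.int64(1506)), (np.int64(21), np.int64(528)), (np.int64(23), np.int64(72)), (np.int64(25), np.int64(78)), (np.int64(27), np.int64(168)), (np.int64(29), np.int64(884)), (np.int64(31), np.int64(1790)), (np.int64(33), np.int64(3396)), (np.int64(35), np.int64(5092)), (np.int64(37), np.int64(507)), (np.int64(39), np.int64(2)), (np.int64(41), np.int64(0))]
top 34.43562176346131
(234, 87) [ 525.1 -265.5] 30.5 std 0.93 floor 17.9
(288, 87) [ 437.  -265.5] 23.1 std 0.91 floor 17.7
(286, 140) [ 437.9 -178.8] 18.9 std 1.08 floor 17.4
(236, 190) [525.3 -91.3] 34.6 std 1.05 floor 17.5
(285, 191) [437.5 -91. ] 26.9 std 1.2 floor 17.3
```

```bash
python3 -m creep '[-4,0,0,0,-8,0,0,0,-12,0,0,0,-16,0,0,0,-20,0,0,0,-24,0,0,0,-28,0,0,0,-32,0,0,0,-35,0,0,0,-36.4,0,0,0,-36.4,0,0,0,-36.4,0,0,0,-36.4,0,0,0]'
python3 - <<'E'
from h import *
snap('wrist','w2'); C=cam('wrist','w2'); d=np.load('pics/w2.npy'); P=cloud(d,C); im=cv2.imread('pics/w2.png')
hsv=cv2.cvtColor(im,cv2.COLOR_BGR2HSV)
for y0 in(120,250):
  for z in(48,94,140):
    near=(abs(P[...,2]-z)<10)&(np.linalg.norm(P[...,:2]-[486,y0],axis=2)<50)
    near=cv2.morphologyEx(near.astype(np.uint8),cv2.MORPH_OPEN,np.ones((2,2)))
    k,lab,st,ce=cv2.connectedComponentsWithStats(near)
    if k<2: continue
    j=1+np.argmax(st[1:,4])
    if st[j,4]<60: continue
    zz=np.median(P[...,2][lab==j])
    ct=np.vstack([c.reshape(-1,2) for c in cv2.findContours((lab==j).astype(np.uint8),cv2.RETR_EXTERNAL,cv2.CHAIN_APPROX_NONE)[0]])
    q=onz(ct,zz,C)[:,:2]; c,r=cv2.minEnclosingCircle(q.astype(np.float32)); c2,r2=circ(q)
    print(y0,z,st[j,4],ce[j].round(),'z',zz.round(1),'enc',np.round(c,1),round(r,1),'fit',c2.round(1),r2.round(1))
print(status.state()['ee_pos'])
cv2.imwrite('pics/w2c.png',cv2.resize(im[0:300,130:400],None,fx=2,fy=2))
E
```

```text
time_s: 2.9
ee_pos: [484.9, 184.8, 398.4]
eef_rot: [[-0.002, -1.0, 0.0], [-1.0, 0.002, 0.0], [-0.0, -0.0, -1.0]]
force: [0.5, 0.1, -0.4]
finger_gap: 87.1
finger_force: 0.0
120 48 699 [254. 104.] z 48.8 enc [493.5 121.8] 32.9 fit [493.2 121.6] 31.5
120 94 637 [251. 102.] z 94.8 enc [494.4 118.3] 20.9 fit [494.2 118. ] 19.6
250 48 217 [264. 172.] z 48.9 enc [482.4 247. ] 28.9 fit [483.  247.3] 25.7
250 94 445 [257. 182.] z 94.6 enc [487.2 245.9] 25.4 fit [487.3 244.6] 21.3
250 140 445 [256. 200.] z 140.5 enc [488.2 250.8] 17.8 fit [487.8 250.9] 16.7
[484.86858353 184.81547721 398.43745802]
```

View pics/w2c.png

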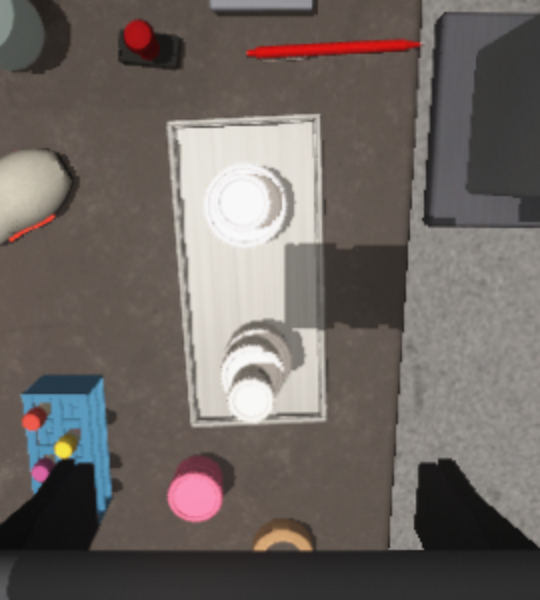

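The three-stack is at crop (250,395): pot 34 on top, then 50 at (250,362) and 58 below. The two-stack is at (245,203): pot 42 on 66. The cap radii of 17.8, 25.4, 28.9, 20.9 and 32.9 mm match those sizes. The pink look-alike at (195,488) is left alone.

```bash
python3 -m creep '[-3.5,-0.2,3,0,-6.6,-0.3,6,0,-6.6,-0.3,10,0,-6.6,-0.3,14,0,-6.6,-0.3,18,0,-6.6,-0.3,22,0,-6.6,-0.3,25,0,-6.6,-0.3,27,0,-6.6,-0.3,28.2,0,-6.6,-0.3,28.2,0,-6.6,-0.3,28.2,0,-6.6,-0.3,28.2,0]' -1 15; python3 -m creep '[0,0,0,0,0,0,0,0,0,0,0,0,0,0,0,0,0,0,0,0,0,0,0,0,0,0,0,0,0,0,0,0]' 1 15
```

```text
time_s: 4.15
ee_pos: [488.7, 252.7, 117.6]
eef_rot: [[-0.0, -1.0, 0.002], [-1.0, 0.0, 0.002], [-0.002, -0.002, -1.0]]
force: [-0.7, 0.4, 0.1]
finger_gap: 87.1
finger_force: 0.0
time_s: 4.95
ee_pos: [487.9, 252.2, 116.1]
eef_rot: [[0.0, -1.0, 0.0], [-1.0, -0.0, -0.0], [0.0, -0.0, -1.0]]
force: [-2.4, 0.6, 7.2]
finger_gap: 30.7
finger_force: 4.2
```

```bash
python3 -m creep '[0,0,0,0,0,0,0,0]'
python3 - <<'E'
from h import *
im,_=snap('scene','s1'); cv2.imwrite('pics/s1c.png',cv2.resize(im[130:280,120:300],None,fx=4,fy=4,interpolation=cv2.INTER_CUBIC)[:600])
s=status.state(); print(s['finger_gap'],s['finger_force'],s['force'],s['ee_pos'])
E
```

```text
time_s: 5.15
ee_pos: [489.7, 253.2, 117.9]
eef_rot: [[0.001, -1.0, 0.005], [-1.0, -0.001, 0.002], [-0.002, -0.005, -1.0]]
force: [1.3, 0.1, 8.7]
finger_gap: 15.0
finger_force: 8.7
10.920154368638299 13.227901048958302 [ 1.56289477  0.63057462 11.33484416] [490.21724162 253.45104188 118.46643833]
```

View pics/s1c.png

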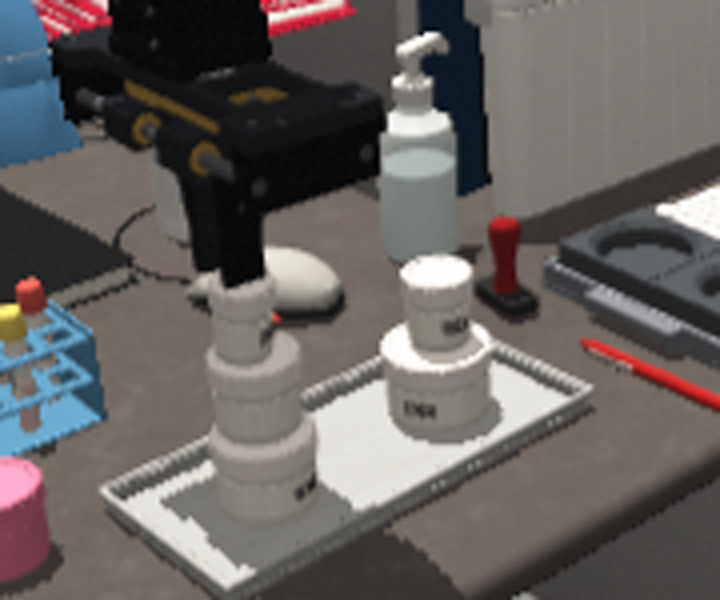

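Run:
```python
from h import *
c=viewer.camera_info('scene'); K=np.array(c['camera_matrix'])
p=np.array([[490,253,118],[490,253,141],[488,251,141],[487,246,94.6],[488,251,94.6]],float)
q=cv2.projectPoints(p,np.array(c['rvec'],float),np.array(c['tvec'],float),K,np.array([c['k1'],0,0,0,0.]))[0].reshape(-1,2)
print(((q-[120,130])*4).round())
w,dw=snap('wrist','w3'); C=cam('wrist','w3'); P=cloud(dw,C)
s,ds=snap('scene','s2'); Ps=cloud(ds,cam('scene'))
for u,v in((180,193),(180,200),(178,203),(181,217),(180,210)): print((u,v),Ps[v,u].round(), s[v,u])
t,dt=snap('top','t2')
cv2.imwrite('pics/m3.png',np.hstack([w[60:384,130:400],cv2.resize(s[170:278,140:230],(270,324),interpolation=cv2.INTER_CUBIC),]))
x=status.state();print(x['finger_gap'],x['force'],x['ee_pos'])
```

```text
[[234. 315.]
 [230. 276.]
 [235. 276.]
 [253. 352.]
 [244. 354.]]
(180, 193) [479. 252. 158.] [10  9  9]
(180, 200) [481. 252. 141.] [143 150 157]
(178, 203) [472. 263. 141.] [166 174 182]
(181, 217) [471. 260. 109.] [118 128 133]
(180, 210) [472. 260. 125.] [111 118 122]
7.214546709984261 [ 1.13597697 -0.6564771  10.29843392] [490.80486553 253.82251734 119.3224959 ]
```

View pics/m3.png

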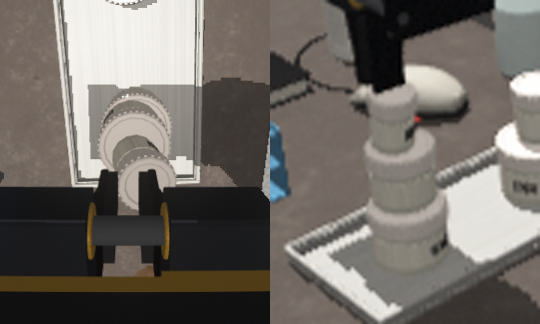

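Run:
```python
from h import *
for f,px in(('w2',[(165,232),(170,240),(175,245),(345,235),(350,240)]),('w3',[(234,233),(238,240),(277,233),(280,245),(272,240),(278,225),(290,235)])):
    C=cam('wrist',f); d=np.load('pics/'+f+'.npy'); z=np.load('pics/'+f+'_s.npz')
    p=bydepth(px,d,C); print(f,'tcp',z['p'].round(1)); print(((p-z['p'])@z['R']).round(0).tolist()); 
C=cam('wrist','w3');P=cloud(np.load('pics/w3.npy'),C)
for n,C,f in(('wrist',cam('wrist','w3'),'w3'),('top',cam('top'),'t2'),('scene',cam('scene'),'s2')):
    P=cloud(np.load('pics/'+f+'.npy'),C); im=cv2.imread('pics/'+f+'.png')
    for z in (49,95,141):
        m=(abs(P[...,2]-z)<5)&(np.linalg.norm(P[...,:2]-[485,250],axis=2)<60)&(im.min(2)>90)
        if m.sum()>8: q=P[m][:,:2]; print(n,z,m.sum(),q.min(0).round(),q.max(0).round(),np.round(cv2.minEnclosingCircle(q.astype(np.float32))[0]),circ(q)[1].round())
```

```text
w2 tcp [484.9 184.8 398.4]
[[11.0, -48.0, -29.0], [10.0, -44.0, -37.0], [4.0, -43.0, -31.0], [10.0, 46.0, -31.0], [10.0, 47.0, -37.0]]
w3 tcp [490.2 253.5 118.5]
[[11.0, -12.0, -31.0], [10.0, -10.0, -36.0], [10.0, 10.0, -28.0], [11.0, 11.0, -46.0], [9.0, 8.0, -36.0], [12.0, 11.0, -23.0], [6.0, 18.0, -22.0]]
wrist 49 683 [455. 219.] [512. 254.] [484. 248.] 26.0
wrist 95 2196 [461. 222.] [511. 264.] [486. 247.] 19.0
wrist 141 1782 [463. 235.] [504. 269.] [484. 249.] 12.0
top 49 33 [457. 224.] [499. 275.] [481. 250.] 25.0
top 95 26 [468. 227.] [500. 239.] [484. 235.] 14.0
scene 49 197 [454. 224.] [505. 277.] [482. 251.] 23.0
scene 95 171 [460. 224.] [506. 273.] [485. 249.] 20.0
scene 141 112 [461. 238.] [487. 270.] [478. 254.] 12.0
```

Run:
```python
from h import *
for f in('w1','w2','w3'):
    C=cam('wrist',f); z=np.load('pics/'+f+'_s.npz'); P=cloud(np.load('pics/'+f+'.npy'),C); im=cv2.imread('pics/'+f+'.png')
    T=(P-z['p'])@z['R']; m=(abs(T[...,0])<30)&(abs(T[...,1])<65)&(T[...,2]>-90)&(T[...,2]<40)&(im.max(2)<60)
    for s in(-1,1):
        k=m&(T[...,1]*s>0); q=T[k]; 
        if len(q): print(f,s,len(q),np.percentile(q[:,2],[0,50,95,99,100]).round(), q[np.argsort(q[:,2])[-5:]].round().tolist())
```

```text
w1 -1 2593 [-90. -62. -30. -27. -24.] [[9.0, -47.0, -25.0], [9.0, -46.0, -25.0], [9.0, -43.0, -25.0], [9.0, -47.0, -25.0], [9.0, -45.0, -24.0]]
w1 1 2493 [-90. -60. -30. -26. -24.] [[-1.0, 44.0, -25.0], [7.0, 44.0, -25.0], [6.0, 44.0, -25.0], [8.0, 44.0, -25.0], [0.0, 44.0, -24.0]]
w2 -1 2598 [-90. -62. -31. -27. -25.] [[9.0, -45.0, -26.0], [-7.0, -43.0, -26.0], [-8.0, -43.0, -26.0], [-8.0, -43.0, -26.0], [-7.0, -43.0, -25.0]]
w2 1 2499 [-90. -60. -30. -26. -24.] [[-10.0, 44.0, -25.0], [7.0, 44.0, -25.0], [8.0, 44.0, -25.0], [1.0, 44.0, -24.0], [-7.0, 44.0, -24.0]]
w3 -1 1246 [-90. -57. -30. -27. -25.] [[9.0, -9.0, -26.0], [9.0, -6.0, -26.0], [9.0, -7.0, -26.0], [9.0, -10.0, -25.0], [9.0, -6.0, -25.0]]
w3 1 1223 [-90. -58. -30. -27.   8.] [[14.0, 15.0, 4.0], [15.0, 13.0, 5.0], [16.0, 13.0, 6.0], [14.0, 14.0, 7.0], [13.0, 16.0, 8.0]]
```

The fingertips are really 24.5 mm behind the reported TCP: wrist depth, scene depth and the contact at the cap top all agree. The fingers therefore closed on the cap's top face. I'll lift off, re-measure, and apply this offset from here on.

```bash
python3 -m creep '[0,0,-1,0,0,0,-3,0,0,0,-7,0,0,0,-11,0,0,0,-15,0,0,0,-15,0,0,0,-15,0]'; python3 -m creep '[0,0,0,0,0,0,0,0]' -1 15
cat >> h.py <<'E'
def caps(f,y0,x0=486,zs=(49,95,141)):
    C=cam('wrist',f); P=cloud(np.load('pics/'+f+'.npy'),C); im=cv2.imread('pics/'+f+'.png')
    for z in zs:
        m=((abs(P[...,2]-z)<8)&(np.linalg.norm(P[...,:2]-[x0,y0],axis=2)<55)&(im.min(2)>70)).astype(np.uint8)
        k,lab,st,ce=cv2.connectedComponentsWithStats(m)
        if k<2: continue
        j=1+np.argmax(st[1:,4])
        if st[j,4]<60: continue
        zz=np.median(P[...,2][lab==j]); ct=np.vstack([c.reshape(-1,2) for c in cv2.findContours((lab==j).astype(np.uint8),cv2.RETR_EXTERNAL,cv2.CHAIN_APPROX_NONE)[0]])
        q=onz(ct,zz,C)[:,:2]; c,r=cv2.minEnclosingCircle(q.astype(np.float32)); print(y0,z,st[j,4],'z',zz.round(1),np.round(c,1),round(r,1),circ(q)[0].round(1))
E
python3 - <<'E'
from h import *
im,_=snap('wrist','w4'); caps('w4',250); caps('w4',120); s=status.state(); print(s['ee_pos'],s['force'],s['finger_gap'])
E
```

```text
time_s: 6.05
ee_pos: [487.4, 252.3, 266.6]
eef_rot: [[-0.0, -1.0, 0.0], [-1.0, 0.0, 0.002], [-0.002, -0.0, -1.0]]
force: [0.6, -0.6, -0.9]
finger_gap: 0.6
finger_force: 0.0
time_s: 6.25
ee_pos: [487.0, 251.7, 264.4]
eef_rot: [[-0.0, -1.0, -0.003], [-1.0, 0.0, -0.002], [0.002, 0.003, -1.0]]
force: [-0.4, 0.1, 0.7]
finger_gap: 9.6
finger_force: 0.0
250 49 315 z 48.9 [484.1 246.9] 28.9 [484.9 247.7]
250 95 817 z 94.5 [488.2 245.2] 25.1 [488.3 244.3]
250 141 918 z 140.5 [488.7 250.6] 17.4 [489.  250.6]
120 49 1297 z 48.7 [493.8 120.9] 32.9 [494.  120.5]
120 95 1433 z 94.7 [494.7 116.9] 21.2 [494.8 117. ]
[487.19646573 251.75649186 264.53796023] [ 0.11889914 -0.1772372   0.41038709] 13.700692761384543
```

```bash
python3 -m creep '[0.1,-0.1,0,0,0.1,-0.1,0,0,0.1,-0.1,1,0,0.1,-0.1,2,0,0.1,-0.1,4,0,0.1,-0.1,6,0,0.1,-0.1,8,0,0.1,-0.1,9,0,0.1,-0.1,10,0,0.1,-0.1,11,0,0.1,-0.1,12,0,0.1,-0.1,13,0,0.1,-0.1,14,0,0.1,-0.1,15,0,0.1,-0.1,16,0,0.1,-0.1,17,0,0.1,-0.1,17.4,0,0.1,-0.1,17.4,0]' -1 15; python3 -m creep '[0,0,0,0,0,0,0,0,0,0,0,0,0,0,0,0,0,0,0,0,0,0,0,0,0,0,0,0,0,0,0,0,0,0,0,0,0,0,0,0,0,0,0,0]' 1 15
```

```text
time_s: 8.1
ee_pos: [488.5, 250.9, 91.2]
eef_rot: [[-0.0, -1.0, -0.001], [-1.0, 0.0, -0.001], [0.001, 0.001, -1.0]]
force: [-0.1, -0.1, 0.8]
finger_gap: 86.9
finger_force: 0.0
time_s: 9.2
ee_pos: [488.8, 251.2, 92.0]
eef_rot: [[-0.0, -1.0, 0.0], [-1.0, 0.0, 0.0], [-0.0, -0.0, -1.0]]
force: [0.7, -0.2, 0.6]
finger_gap: 33.6
finger_force: 15.0
```

```bash
python3 -m creep '[0,0,-1,0,0,0,-3,0,0,0,-5,0,1,0.1,-6,0,4,0.5,-6,0,8,1,-6,0,12,1.5,-6,0,16,2,-6,0,20,2.4,-6,0,24,2.9,-6,0,28,3.4,-6,0,32,3.9,-6,0,36,4.4,-5,0,39,4.8,-4,0,41.5,5,-2,0,42.9,5.1,0,0,42.9,5.1,2,0,42.9,5.1,3.5,0,42.9,5.1,4.5,0,42.9,5.1,4.5,0]' 1 20; python3 -m creep '[0,0,0,0,0,0,0,0]'
```

```text
time_s: 11.2
ee_pos: [436.3, -177.9, 46.0]
eef_rot: [[-0.001, -1.0, -0.003], [-1.0, 0.001, 0.0], [-0.0, 0.003, -1.0]]
force: [-0.5, -0.2, -1.2]
finger_gap: 33.2
finger_force: 20.0
time_s: 11.4
ee_pos: [438.5, -177.8, 48.0]
eef_rot: [[0.0, -1.0, 0.002], [-1.0, -0.0, -0.0], [0.0, -0.002, -1.0]]
force: [0.8, -0.3, -0.5]
finger_gap: 33.1
finger_force: 20.0
```

```bash
python3 -m creep '[0,0,0.6,0,0,0,1.2,0,0,0,1.6,0,0,0,1.9,0,0,0,2.2,0,0,0,2.5,0,0,0,2.8,0,0,0,3.0,0,0,0,3.2,0,0,0,3.3,0,0,0,3.3,0,0,0,3.3,0]'
```

```text
time_s: 12.6
ee_pos: [437.8, -177.8, 14.1]
eef_rot: [[-0.0, -1.0, 0.0], [-1.0, 0.0, 0.0], [-0.0, -0.0, -1.0]]
force: [0.6, -0.4, -0.5]
finger_gap: 33.0
finger_force: 20.0
```

```bash
python3 -m creep '[0,0,0.1,0,0,0,0.2,0,0,0,0.3,0,0,0,0.3,0]'
```

```text
time_s: 13.0
ee_pos: [438.2, -178.1, 13.7]
eef_rot: [[0.001, -1.0, 0.001], [-1.0, -0.001, -0.001], [0.001, -0.001, -1.0]]
force: [-5.2, 2.7, 20.5]
finger_gap: 33.1
finger_force: 20.0
```

```bash
python3 -m creep '[0,0,-0.2,0,0,0,-0.2,0,0,0,-0.2,0,0,0,-0.2,0,0,0,-0.2,0,0,0,-2,0,0,0,-5,0,0,0,-9,0,-1,-0.2,-12,0,-5,-1,-14,0,-9.5,-2,-14,0,-14,-3,-14,0,-18,-4,-14,0,-22,-4.5,-14,0,-26,-5,-13,0,-28.5,-5.5,-12,0,-29.6,-5.6,-10,0,-29.6,-5.6,-10,0,-29.6,-5.6,-10,0]' -1
python3 - <<'E'
from h import *
snap('wrist','w5'); caps('w5',250); caps('w5',120,494); s=status.state(); print(s['ee_pos'],s['finger_gap'],s['force'])
E
```

```text
time_s: 14.9
ee_pos: [493.4, 117.8, 110.8]
eef_rot: [[0.0, -1.0, -0.001], [-1.0, -0.0, -0.001], [0.001, 0.001, -1.0]]
force: [0.1, 0.3, 0.5]
finger_gap: 86.7
finger_force: 0.0
250 49 935 z 48.8 [484.2 243.7] 29.3 [484.6 242.5]
120 49 2029 z 48.7 [494.  118.9] 33.3 [494.  118.9]
120 95 3000 z 94.5 [494.7 115. ] 21.7 [495.  115.3]
[493.89377052 117.65385274 111.46697827] 87.03976824100918 [ 0.42242965 -0.9826212   1.17704797]
```

```bash
sed -i 's/(abs(P\[...,2\]-z)<8)/(P[...,2]>z-tol)\&(P[...,2]<z+8)/; s/def caps(f,y0,x0=486,zs=(49,95,141))/def caps(f,y0,x0=486,zs=(49,95,141),tol=3)/' h.py
python3 - <<'E'
from h import *
for f in('w2','w4','w5'): print(f); caps(f,250); caps(f,120,494)
im=cv2.imread('pics/w5.png'); cv2.imwrite('pics/w5c.png',im)
E
```

```text
w2
250 49 181 z 48.9 [484.4 246.8] 28.9 [485.4 247.6]
250 95 410 z 94.6 [488.8 245.1] 25.0 [488.7 244.3]
250 141 415 z 140.6 [489.6 249.8] 17.3 [489.3 250.4]
120 49 710 z 48.8 [494.8 120.6] 32.9 [494.8 120.1]
120 95 643 z 94.9 [495.5 117. ] 21.0 [495.6 116.6]
w4
250 49 295 z 49.0 [484.1 247. ] 28.9 [485.1 248.1]
250 95 784 z 94.6 [488.5 245.8] 24.9 [488.3 244.8]
250 141 878 z 140.6 [488.9 251. ] 17.0 [489. 251.]
120 49 1283 z 48.7 [494.1 120.7] 32.9 [494.  120.4]
120 95 1408 z 94.8 [495.1 116.8] 21.0 [494.9 116.8]
w5
250 49 804 z 49.1 [484.2 245.9] 29.0 [484.6 244.3]
120 49 1928 z 48.7 [494.  119.4] 32.9 [494.1 119.5]
120 95 2868 z 94.6 [494.9 115.8] 21.0 [495. 116.]
```

View pics/w5c.png

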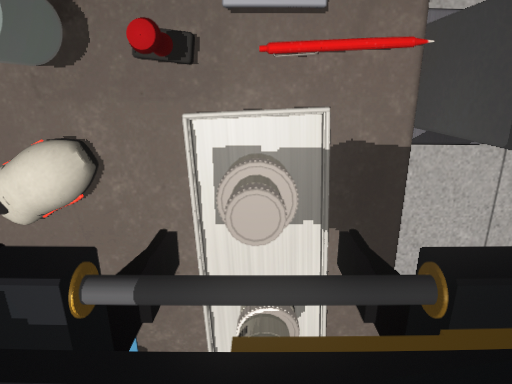

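The view from above shows the 42 cap at (256,215) on the 66 cap at (257,195), both unhidden, so the (495,116.3) fit stands. The red stamp and pen are clear of the gripper.

```bash
python3 -m creep '[0.1,-0.1,1,0,0.1,-0.1,2.5,0,0.1,-0.1,4,0,0.1,-0.1,5.2,0,0.1,-0.1,6,0,0.1,-0.1,6.5,0,0.1,-0.1,6.5,0,0.1,-0.1,6.5,0]' -1; python3 -m creep '[0,0,0,0,0,0,0,0,0,0,0,0,0,0,0,0,0,0,0,0,0,0,0,0,0,0,0,0,0,0,0,0,0,0,0,0]' 1 20
```

```text
time_s: 15.75
ee_pos: [495.1, 117.3, 46.4]
eef_rot: [[-0.0, -1.0, 0.001], [-1.0, 0.0, 0.0], [-0.0, -0.001, -1.0]]
force: [0.1, 0.2, -0.2]
finger_gap: 87.1
finger_force: 0.0
time_s: 16.65
ee_pos: [494.8, 117.2, 46.0]
eef_rot: [[-0.0, -1.0, 0.0], [-1.0, 0.0, 0.0], [-0.0, -0.0, -1.0]]
force: [0.4, 0.3, -0.3]
finger_gap: 41.2
finger_force: 20.0
```

```bash
python3 -m creep '[0,0,-1,0,0,0,-3,0,0,0,-5,0,1,0.2,-6,0,4,0.6,-6,0,8,1.2,-6,0,12,1.8,-6,0,16,2.4,-6,0,20,3,-6,0,24,3.6,-6,0,28,4.2,-6,0,32,4.8,-6,0,35.5,5.3,-6,0,37.5,5.6,-5,0,38.3,5.7,-3,0,38.3,5.7,-1,0,38.3,5.7,0,0,38.3,5.7,0,0,38.3,5.7,0,0]' 1 20; python3 -m creep '[0,0,0.6,0,0,0,1.2,0,0,0,1.6,0,0,0,1.9,0,0,0,2.2,0,0,0,2.5,0,0,0,2.8,0,0,0,3.0,0,0,0,3.2,0,0,0,3.3,0,0,0,3.4,0,0,0,3.4,0]'
```

```text
time_s: 18.55
ee_pos: [438.0, -265.9, 46.6]
eef_rot: [[0.001, -1.0, 0.0], [-1.0, -0.001, -0.0], [0.0, -0.0, -1.0]]
force: [0.0, 0.5, 0.2]
finger_gap: 41.2
finger_force: 20.0
time_s: 19.75
ee_pos: [437.8, -265.9, 13.9]
eef_rot: [[0.001, -1.0, 0.0], [-1.0, -0.001, -0.001], [0.001, -0.0, -1.0]]
force: [-3.0, 3.1, 11.8]
finger_gap: 40.9
finger_force: 20.0
```

```bash
python3 -m creep '[0,0,-0.1,0,0,0,-0.1,0,0,0,-0.1,0,0,0,-0.1,0,0,0,-0.1,0,0,0,-2,0,0,0,-5,0,0,0,-9,0,-3,-0.4,-12,0,-7.5,-1,-12,0,-12,-1.7,-12,0,-16.5,-2.4,-12,0,-21,-3,-12,0,-25.5,-3.7,-12,0,-30,-4.4,-12,0,-34,-5,-11,0,-37,-5.4,-10,0,-38.6,-5.7,-9,0,-38.6,-5.7,-9,0,-38.6,-5.7,-9,0]' -1
python3 - <<'E'
from h import *
snap('wrist','w6'); caps('w6',120,494); caps('w6',250); s=status.state(); print(s['ee_pos'],s['finger_gap'],s['force'])
E
```

```text
time_s: 21.75
ee_pos: [494.3, 119.6, 101.6]
eef_rot: [[-0.0, -1.0, -0.001], [-1.0, 0.0, -0.001], [0.001, 0.001, -1.0]]
force: [-0.1, -0.9, -0.2]
finger_gap: 87.1
finger_force: 0.0
120 49 5344 z 48.5 [494.1 119.6] 33.0 [494.1 119.8]
250 49 798 z 49.1 [484.2 242.6] 28.3 [484.1 241.3]
[494.51448153 119.25470321 101.98888076] 86.77649349326423 [ 0.0622522  -0.51319881  0.07656935]
```

```bash
python3 -m creep '[0,0,2,0,0,0,4,0,0,0,5.5,0,0,0,7,0,0,0,8,0,0,0,9,0,0,0,9.7,0,0,0,10.2,0,0,0,10.2,0,0,0,10.2,0]' -1; python3 -m creep '[0,0,0,0,0,0,0,0,0,0,0,0,0,0,0,0,0,0,0,0,0,0,0,0]' 1 20
```

```text
time_s: 22.8
ee_pos: [495.0, 120.3, 0.3]
eef_rot: [[0.0, -1.0, 0.001], [-1.0, -0.0, 0.0], [-0.0, -0.001, -1.0]]
force: [0.5, 1.2, -0.3]
finger_gap: 87.2
finger_force: 0.0
time_s: 23.4
ee_pos: [494.8, 120.2, 0.3]
eef_rot: [[-0.0, -1.0, 0.0], [-1.0, 0.0, 0.0], [-0.0, -0.0, -1.0]]
force: [-1.7, 0.8, 1.5]
finger_gap: 65.1
finger_force: 20.0
```

```bash
python3 -m creep '[0,0,-1,0,0,0,-3,0,0,0,-6,0,0,0,-9,0,1.5,-0.2,-10,0,4.5,-0.6,-10,0,8,-1.1,-10,0,12,-1.7,-10,0,15.5,-2.2,-10,0,18.5,-2.7,-9,0,20.3,-3,-7.5,0,21,-3.1,-6,0,21,-3.1,-4.8,0,21,-3.1,-4.8,0,21,-3.1,-4.8,0]' 1 20; python3 -m creep '[0,0,0.6,0,0,0,1.2,0,0,0,1.6,0,0,0,1.9,0,0,0,2.2,0,0,0,2.5,0,0,0,2.8,0,0,0,3.0,0,0,0,3.2,0,0,0,3.4,0,0,0,3.5,0,0,0,3.5,0]'
```

```text
time_s: 24.9
ee_pos: [525.6, -89.6, 48.0]
eef_rot: [[0.001, -1.0, -0.001], [-1.0, -0.001, -0.0], [0.0, 0.001, -1.0]]
force: [-0.1, -0.2, -1.5]
finger_gap: 65.7
finger_force: 20.0
time_s: 26.1
ee_pos: [525.8, -89.9, 14.2]
eef_rot: [[0.0, -1.0, 0.0], [-1.0, -0.0, -0.0], [0.0, -0.0, -1.0]]
force: [-2.5, 1.2, 7.0]
finger_gap: 65.2
finger_force: 20.0
```

```bash
python3 -m creep '[0,0,0.1,0,0,0,0.1,0,0,0,0.1,0]'; python3 -m creep '[0,0,-0.1,0,0,0,-0.1,0,0,0,-0.1,0,0,0,-0.1,0,0,0,-0.1,0,0,0,-2,0,0,0,-5,0,0,0,-9,0,-3,0.3,-13,0,-7.5,0.8,-14,0,-12,1.3,-14,0,-16.5,1.8,-14,0,-21,2.3,-14,0,-25.5,2.8,-14,0,-30,3.3,-14,0,-32.5,3.6,-14,0,-33.5,3.7,-14,0,-33.5,3.7,-14,0,-33.5,3.7,-14,0]' -1
python3 - <<'E'
from h import *
snap('wrist','w7'); caps('w7',246); s=status.state(); print(s['ee_pos'],s['finger_gap'],s['force'])
E
```

```text
time_s: 26.4
ee_pos: [525.9, -89.9, 14.2]
eef_rot: [[0.0, -1.0, 0.001], [-1.0, -0.0, -0.0], [0.0, -0.001, -1.0]]
force: [-4.7, 2.2, 12.3]
finger_gap: 66.0
finger_force: 20.0
time_s: 28.3
ee_pos: [488.6, 244.3, 151.8]
eef_rot: [[-0.001, -1.0, -0.001], [-1.0, 0.001, -0.001], [0.001, 0.001, -1.0]]
force: [0.3, 0.3, 0.1]
finger_gap: 87.1
finger_force: 0.0
246 49 568 z 49.0 [483.8 246.8] 28.8 [484.8 247.7]
246 95 2932 z 94.6 [488.2 245.8] 25.1 [488.2 246. ]
[488.70879638 243.92020597 151.89662325] 86.96613600449368 [-0.89343771 -0.09866639  0.271037  ]
```

```bash
python3 -m creep '[-0.15,0,2,0,-0.15,0,4,0,-0.15,0,6,0,-0.15,0,7.5,0,-0.15,0,8.8,0,-0.15,0,9.8,0,-0.15,0,10.6,0,-0.15,0,10.6,0,-0.15,0,10.6,0]' -1; python3 -m creep '[0,0,0,0,0,0,0,0,0,0,0,0,0,0,0,0,0,0,0,0,0,0,0,0,0,0,0,0,0,0,0,0]' 1 20
```

```text
time_s: 29.25
ee_pos: [489.1, 246.6, 46.4]
eef_rot: [[-0.0, -1.0, 0.001], [-1.0, 0.0, 0.0], [-0.0, -0.001, -1.0]]
force: [-0.2, 0.1, -0.3]
finger_gap: 87.2
finger_force: 0.0
time_s: 30.05
ee_pos: [488.7, 246.7, 46.1]
eef_rot: [[-0.0, -1.0, -0.0], [-1.0, 0.0, -0.0], [0.0, 0.0, -1.0]]
force: [-1.4, -1.1, 1.4]
finger_gap: 49.7
finger_force: 20.0
```

```bash
python3 -m creep '[0,0,-1,0,0,0,-3,0,0,0,-5,0,1,0.2,-6,0,4,0.6,-6,0,8,1.2,-6,0,12,1.8,-6,0,16,2.4,-6,0,20,3,-6,0,24,3.6,-6,0,28,4.2,-6,0,31,4.7,-6,0,33,5,-5,0,33.6,5.1,-3,0,33.6,5.1,-1,0,33.6,5.1,0,0,33.6,5.1,0,0,33.6,5.1,0,0]' 1 20; python3 -m creep '[0,0,0.6,0,0,0,1.2,0,0,0,1.6,0,0,0,1.9,0,0,0,2.2,0,0,0,2.5,0,0,0,2.8,0,0,0,3.0,0,0,0,3.2,0,0,0,3.3,0,0,0,3.4,0,0,0,3.4,0]'
```

```text
time_s: 31.85
ee_pos: [438.1, -89.3, 46.5]
eef_rot: [[0.0, -1.0, 0.001], [-1.0, -0.0, -0.0], [0.0, -0.001, -1.0]]
force: [0.2, -0.2, -0.7]
finger_gap: 49.5
finger_force: 20.0
time_s: 33.05
ee_pos: [437.7, -89.4, 13.8]
eef_rot: [[0.001, -1.0, -0.0], [-1.0, -0.001, -0.0], [0.0, 0.0, -1.0]]
force: [-5.4, 2.3, 16.6]
finger_gap: 49.5
finger_force: 20.0
```

```bash
python3 -m creep '[0,0,-0.1,0,0,0,-0.1,0,0,0,-0.1,0,0,0,-0.1,0,0,0,-2,0,0,0,-5,0,0,0,-9,0]' -0.42; python3 -m creep '[-3,-0.4,-1,0,-7.5,-1,-1,0,-12,-1.7,-1,0,-16.5,-2.4,-1,0,-21,-3,-1,0,-25.5,-3.6,0,0,-30,-4.2,0,0,-32.6,-4.5,0,0,-33.6,-4.6,0,0,-33.6,-4.6,0,0,-33.6,-4.6,0,0]' -1
python3 - <<'E'
from h import *
snap('wrist','w8'); caps('w8',246); s=status.state(); print(s['ee_pos'],s['finger_gap'],s['force'])
E
```

```text
time_s: 33.75
ee_pos: [436.2, -89.5, 101.5]
eef_rot: [[-0.0, -1.0, -0.005], [-1.0, 0.0, -0.001], [0.001, 0.005, -1.0]]
force: [0.9, 0.1, 0.2]
finger_gap: 61.9
finger_force: 0.0
time_s: 34.85
ee_pos: [483.2, 245.6, 101.7]
eef_rot: [[-0.001, -1.0, -0.001], [-1.0, 0.001, -0.001], [0.001, 0.001, -1.0]]
force: [-0.6, -0.0, 0.0]
finger_gap: 86.8
finger_force: 0.0
246 49 4092 z 48.5 [483.9 247.3] 29.1 [484.1 247.7]
[483.30574298 245.25018172 101.84529845] 87.07657881096516 [ 0.13303465 -0.50623781 -0.07002741]
```

```bash
python3 -m creep '[-0.2,-0.05,2,0,-0.2,-0.05,4,0,-0.2,-0.05,5.5,0,-0.2,-0.05,7,0,-0.2,-0.05,8,0,-0.2,-0.05,9,0,-0.2,-0.05,9.7,0,-0.2,-0.05,10.2,0,-0.2,-0.05,10.2,0,-0.2,-0.05,10.2,0]' -1; python3 -m creep '[0,0,0,0,0,0,0,0,0,0,0,0,0,0,0,0,0,0,0,0,0,0,0,0,0,0,0,0]' 1 20
```

```text
time_s: 35.9
ee_pos: [484.5, 248.9, 0.3]
eef_rot: [[0.0, -1.0, 0.001], [-1.0, -0.0, 0.0], [-0.0, -0.001, -1.0]]
force: [-0.1, 0.8, 0.8]
finger_gap: 86.7
finger_force: 0.0
time_s: 36.6
ee_pos: [484.3, 248.7, 0.2]
eef_rot: [[-0.0, -1.0, 0.0], [-1.0, 0.0, 0.0], [-0.0, -0.0, -1.0]]
force: [-0.2, 0.2, 1.5]
finger_gap: 57.6
finger_force: 20.0
```

```bash
python3 -m creep '[0,0,-1,0,0,0,-3,0,0,0,-6,0,0,0,-9,0,1.5,-0.1,-11,0,4.5,-0.4,-11,0,8,-0.7,-11,0,12,-1,-11,0,16,-1.3,-11,0,20,-1.6,-11,0,24,-2,-11,0,28,-2.3,-11,0,32,-2.6,-11,0,36,-2.9,-11,0,40,-3.2,-11,0,44,-3.5,-11,0,47.5,-3.8,-10.5,0,50,-4,-9,0,51.4,-4.1,-7,0,51.4,-4.1,-6,0]' 1 20; python3 -m creep '[0,0,0,0,0,0,0.6,0,0,0,1.2,0,0,0,1.2,0]'
```

```text
time_s: 38.6
ee_pos: [523.9, -266.8, 58.6]
eef_rot: [[-0.003, -1.0, -0.002], [-1.0, 0.003, 0.001], [-0.001, 0.002, -1.0]]
force: [0.1, 0.1, -0.4]
finger_gap: 57.4
finger_force: 20.0
time_s: 39.0
ee_pos: [525.0, -264.5, 47.8]
eef_rot: [[0.001, -1.0, -0.001], [-1.0, -0.001, 0.0], [-0.0, 0.001, -1.0]]
force: [-1.0, -0.7, -0.3]
finger_gap: 57.2
finger_force: 20.0
```

```bash
python3 -m creep '[0,0,0.6,0,0,0,1.2,0,0,0,1.6,0,0,0,1.9,0,0,0,2.2,0,0,0,2.5,0,0,0,2.8,0,0,0,3.0,0,0,0,3.2,0,0,0,3.4,0,0,0,3.5,0,0,0,3.5,0]'
```

```text
time_s: 40.2
ee_pos: [525.3, -265.4, 14.2]
eef_rot: [[0.0, -1.0, 0.0], [-1.0, -0.0, -0.0], [0.0, -0.0, -1.0]]
force: [-0.8, 1.5, 4.8]
finger_gap: 57.3
finger_force: 20.0
```

Nearly home. I'll press down 1 mm more, release, rise, and move to a view over the tray.

```bash
python3 -m creep '[0,0,0.1,0,0,0,0.1,0]'; python3 -m creep '[0,0,-0.1,0,0,0,-0.1,0,0,0,-0.1,0,0,0,-0.1,0,0,0,-2,0,0,0,-5,0,0,0,-9,0,-1,0.5,-13,0,-3,1.5,-17,0,-5,2.5,-21,0,-7,3.5,-25,0,-8.7,4.2,-28,0,-8.7,4.2,-28,0,-8.7,4.2,-28,0]' -0.6
python3 - <<'E'
from h import *
im,_=snap('wrist','w9'); caps('w9',-178,481,(62,)); C=cam('wrist','w9');P=cloud(np.load('pics/w9.npy'),C)
for n,c in dict(p34=(437.3,-178.4),p42=(437.3,-266.4),p66=(525.3,-90.4),p50=(437.3,-90.4),p58=(525.3,-266.4)).items():
    m=(np.linalg.norm(P[...,:2]-c,axis=2)<40)&(P[...,2]>57); q=P[m]; e,r=cv2.minEnclosingCircle(q[:,:2].astype(np.float32)); zz=q[np.linalg.norm(q[:,:2]-np.array(e),axis=1)<r*.8]; A=np.c_[zz[:,:2]-e,np.ones(len(zz))]; f=np.linalg.lstsq(A,zz[:,2],rcond=None)[0]
    print(n,np.round(e,1),round(r,1),'top',f[2].round(1),'tilt deg',np.degrees(f[:2]).round(1))
cv2.imwrite('pics/w9c.png',im); s=status.state(); print(s['ee_pos'],s['time_s'])
E
```

```text
time_s: 40.4
ee_pos: [525.3, -265.4, 14.1]
eef_rot: [[0.001, -1.0, 0.0], [-1.0, -0.001, -0.001], [0.001, -0.0, -1.0]]
force: [-2.8, 1.4, 10.0]
finger_gap: 57.4
finger_force: 20.0
time_s: 41.8
ee_pos: [483.2, -177.9, 292.4]
eef_rot: [[0.001, -1.0, 0.002], [-1.0, -0.001, 0.0], [-0.0, -0.002, -1.0]]
force: [-0.5, -0.8, 0.3]
finger_gap: 69.7
finger_force: 0.0
-178 62 483 z 62.5 [ 438.4 -178.1] 17.1 [ 439.7 -178.1]
p34 [ 440.9 -191.6] 30.9 top 366.3 tilt deg [  26.1 -177.9]
p42 [ 438.  -266.3] 21.2 top 62.5 tilt deg [ 0.2 -0. ]
p66 [526.4 -90.6] 33.2 top 62.2 tilt deg [-0.  -0.1]
p50 [437.9 -90.3] 25.1 top 62.2 tilt deg [ 0.1 -0.4]
p58 [ 525.4 -265.8] 29.2 top 62.5 tilt deg [0.1 0.2]
[ 482.80259901 -178.07935288  291.16217613] 41.85
```

View pics/w9c.png

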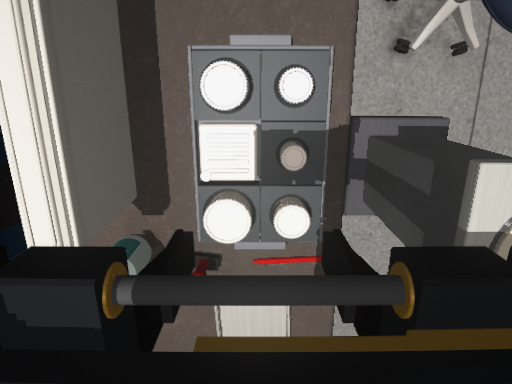

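The wrist view shows all five pots seated and level: 58 at (224,86), 42 at (296,85), 34 at (293,156), 66 at (228,218) and 50 at (291,218). Every cap top is at z 62.2–62.5 mm, each cap width matches its well, and the gripper is clear.

```bash
python3 -c "
from bench import workorder; print(workorder.close_job())"
```

```text
the job is handed in; nothing more can be done
None
```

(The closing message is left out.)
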